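Half-light reading of a finished sensor module

ROBOT

A 6-joint arm with a two-finger parallel gripper is mounted at the origin on the work surface. World frame = base frame: x ahead of the robot, y to its left, z up, the work surface at z = 0. Lengths are in m, angles in rad, forces in N, time in s.
With the tool pointing down it reaches from about 0.275 to 1 m from the base axis. Payload 8.4 kg.
Tool frame: the origin (TCP) lies on the centre line of the jaws, within the pads' length; the fingertips stand 17 mm ahead of it and the grasp point (between the pads) lies 2 mm behind it (bot.tcp_to_tips is the z of the fingertips in the tool frame, in m); z points along the fingers, y is the line along which they close (so a half turn about z gives the same grasp; the last joint's range is limited). The gripper opens to 85 mm and grips with 20 to 120 N. Pads are 22 mm wide; open, the fingers measure 114 mm over their backs; the gripper's body (76 mm by 85 mm) begins 54 mm behind the grasp point. The pads swing forward as they close: fully open they stand 13 mm farther back than shut.
Start: joints at [-1.319, 0.353, 1.633, -0, 1.155, -0.002], TCP at [0.157, -0.605, 0.248] pointing down, gripper open.
Joint ranges: [-2.63, 2.63], [-0.92, 2.1], [0.06, 2.66], [-1.3, 4.44], [0, 2.69], [-3.02, 3.02]. Speed limits (rad/s): [2.22, 2.22, 2.79, 3.14, 3.14, 3.14].

INTERFACE

Orientations are given as a unit quaternion [x, y, z, w].
In Python, from workcell import bot, hand, kinematics, get_obs, vision, hand_in gives the robot as it stands. The module is installed in compiled form; this text tells all that it offers. Calls block until the motion is done:
- bot.reach(position, orientation): joint-space move of the TCP to a pose.
- bot.servo_line(position, ori=None, velocity=0.15): straight line of the TCP; ori=None keeps the orientation; velocity is the mean speed in m/s.
- bot.goto_joints(angles): joint-space move.
- hand.move_gripper(opening, strength=None): finger opening in m; strength is the grip in N (None keeps the last); returns when the fingers have stopped.
- bot.dwell(seconds).
- kinematics.solve_ik(position, orientation): joint angles nearest the present ones, or None.
- get_obs(): the state.
- vision.read_camera(name): name is "scene" or "side" or "wrist"; returns a dict with "frame" (420x560x3 uint8, red, green, blue), "intrinsics" (3x3 intrinsics, pixels), "view" (4x4, takes a point from world to camera coordinates). Camera axes: x right, y down, z forward; pixel columns grow to the right and rows downward; lengths in m; the calibration is good to about 2 mm. The wrist camera is an equidistant fisheye: a pixel r from the principal point sees the ray r / f radians off the axis. A picture is of the moment at which its call begins. There is no depth.
A pose or a line that the arm cannot do raises bot.IKError and nothing moves.
- hand_in(): hands the job in; it is judged then, once.
The state is a dict: "time_s": time; "joint_pos": joint angles; "joint_vel": joint speeds; "joint_efforts": joint torques, N m; "position": TCP position; "orientation": TCP orientation; "wrist_force": force on the tool from outside, world axes, zero at the start; "ft_torque": the same for the moment, N m; "gripper_width": finger opening in m; "grip_force": force on a finger pad.
Only numpy, scipy, OpenCV 4.12 (cv2) and the standard library are available. Lean on these libraries where they do the work, as an engineer would, in place of code of your own. Each camera call takes 0.05 s, during which the arm holds its last target. There are 200 camera calls.

TASK

Slide the board vise's jaw open and leave it open, lift the finished sensor module out and, without dropping it, set it down flat in the nest of the light tester with a window facing the tester's lamp (either way round), and let go of it. Then slide the tester's spring-loaded shutter open by its tab to half of its travel, never further than three quarters, and keep holding it there against its spring for the reading: the program finishes while still holding the shutter. Leave the other things on the bench where they are.

Things in the scene. Friction and masses are not known exactly. Their poses are not given: they have to be found in the camera images.
- vise: Grey board vise fixed to the bench, left or right of the tester. Base 205 (x) x 90 (y) x 20 mm, from x = -125 to +80 mm; origin on the bench within 8 mm of under the module's middle. Fixed steel jaw at x = 35.5 to 65.5 mm, 50 mm high; the sliding jaw faces it from the -x side. It clamps along its x; the module's y sides are open to the fingers.
- vise_jaw (a joint): Travel of the sliding jaw in m: 0 to 0.002 = clamped; grows as it opens along the vise's -x (towards the robot), stop at 0.040. About 3 N friction; stays where left. Its 8 mm lip hangs 2 mm above the module's ear: the module cannot rise until the jaw has opened 10 mm; 25 to 35 mm is comfortable.
- jaw_post (a point): Top centre of the upright dark steel post on the sliding jaw, its handle. At jaw 0 it lies at (-58, 0, 75) mm in the vise frame; it moves with the jaw. Post: 20 mm along the vise's x, 14 mm along its y, from 34 to 75 mm above the bench; can be pinched from above across its 14 mm.
- module: Finished part: aluminium sensor module, 0.15 to 0.3 kg. Block 36 x 36 mm, 45 mm high overall, on a foot plate 70 (x) x 36 (y) x 5 mm whose ends are mounting ears. A round black window, 18 mm, in each x face of the block. Origin: centre of the underside, z up. Starts flat on the vise bed (underside 20 mm above the bench), axes parallel to the vise's. Grip across its y faces.
- tester: Light tester fixed to the bench: base plate 190 (x) x 160 (y) x 12 mm, origin on the bench under its centre. White lamp house on its -x half (nearer the robot), 150 mm along y, x = -93 to -21.5 mm, top 72 mm above the bench. Its window faces +x, centred at y = -30 mm, 56 mm wide, covered by the shutter. The nest lies on the +x half before the window.
- nest (a point): Centre of the nest floor, at (45, -30, 12) mm in the tester frame (12 mm above the bench). The nest is the rectangle inside four steel rails 6 mm thick and 6 mm high: inside 78 mm along the tester's x, 44 mm along its y. The module fits with its x along the tester's x and 4 mm play on every side.
- shutter (a joint): Travel of the shutter in m: 0 = closed, 0.060 = stop, fully open; 0.030 = half travel. It opens along the tester's +y. A spring pulls it shut: 3 N at closed, rising by 0.2 N per mm to 9 N at half and 15 N fully open; let go, it snaps shut.
- shutter_tab (a point): Top centre of the shutter's upright dark steel tab, at (-29, -30, 112) mm in the tester frame when closed; moves along the tester's +y with the shutter. At half travel it stands over the black line on the lamp house's top (tester y = 0); grey lines mark closed and open. Tab: 20 mm along x, 12 mm along y, 76 to 112 mm above the bench; can be pinched from above across its 12 mm.
- spool: Bystander, to be left alone: bare aluminium solder spool standing on end, 56 mm diameter, 46 mm high. Origin at its underside.
- parts_box: Bystander, to be left alone: small clear open box of screws, 70 x 55 x 28 mm. Origin at its underside.
- pcb: Bystander, to be left alone: green circuit board 110 x 60 mm with coils up to 27 mm high. Origin at its underside.
- multimeter: Bystander, to be left alone: red and black multimeter lying flat, 170 x 80 x 37 mm. Origin at its underside.
- screwdriver: Bystander, to be left alone: screwdriver lying flat, 170 mm long. Origin at its underside.
- power_brick: Bystander, to be left alone: black plastic power brick, 110 x 60 x 34 mm. Origin at its underside.
- brush: Bystander, to be left alone: cleaning brush lying flat, 150 mm long. Origin at its underside.

How it is judged:
By the outcome, as a careful person would: the job done as asked, in the order asked, and still so for the second after the job is handed in, while the arm keeps its last pose, push and grip.
It also fails if it takes over 61 s, if anything falls off the work surface, if the arm or the gripper's body presses on something with over 40 N, if the wrist force passes 120 N, or if a joint passes its speed limit or range.

## Working session

There is one attempt and no reset: what is moved stays moved. The work goes in short steps, each a Python script; the robot and the scene stay as the last script left them, time stands still between calls to the robot, and variables do not carry over. Pictures are saved under pics/ and viewed, at most 10 in all, crops included, and the job is handed in when it is done.

```bash
mkdir -p pics; ls
python3 - <<'E'
from workcell import bot,hand,kinematics,get_obs,vision
import cv2,numpy as np
o=get_obs();print(o['time_s'],o['orientation'],o['gripper_width'],bot.tcp_to_tips)
for n in('scene','side','wrist'):
    c=vision.read_camera(n);np.savez(f'{n}0.npz',**c)
    cv2.imwrite(f'pics/{n}0.png',c['frame'][:,:,::-1]);print(n,c['intrinsics'],c['view'])
E
```

```text
pics
0.0 [ 9.91958186e-01  1.26564273e-01 -9.26980833e-05 -6.58591852e-04] 0.08541132207075056 0.017
scene [[436.24213251   0.         287.39897771]
 [  0.         436.24213251 211.51769844]
 [  0.           0.           1.        ]] [[-0.1953286   0.98061886 -0.01527731  0.09724857]
 [ 0.64195564  0.11606295 -0.75790655 -0.27370635]
 [-0.74144433 -0.15784818 -0.65218422  1.57861255]
 [ 0.          0.          0.          1.        ]]
side [[487.0656426    0.         279.47076408]
 [  0.         487.0656426  213.65368865]
 [  0.           0.           1.        ]] [[-8.13750467e-01 -5.81213904e-01 -7.58069338e-04  4.40120267e-01]
 [-4.26317268e-01  5.97767087e-01 -6.78916856e-01  3.13748717e-01]
 [ 3.95049065e-01 -5.52145730e-01 -7.34214770e-01  1.20830512e+00]
 [ 0.00000000e+00  0.00000000e+00  0.00000000e+00  1.00000000e+00]]
wrist [[325.1922621    0.         281.3112711 ]
 [  0.         325.1922621  206.86434672]
 [  0.           0.           1.        ]] [[ 0.2507244  -0.96805589 -0.00225013 -0.62395362]
 [-0.93283991 -0.24222349  0.26671609 -0.03373903]
 [-0.25874112 -0.06477322 -0.96377252  0.37740765]
 [ 0.          0.          0.          1.        ]]
```

View pics/scene0.png

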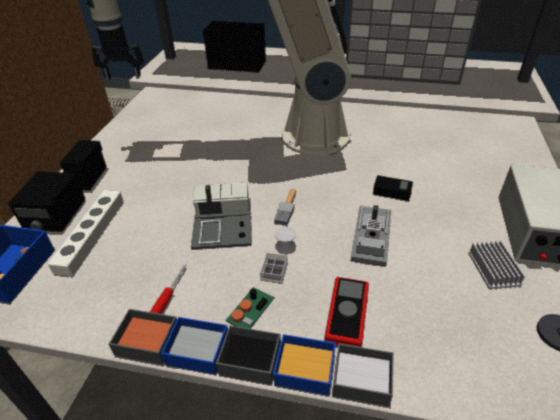

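View pics/side0.png

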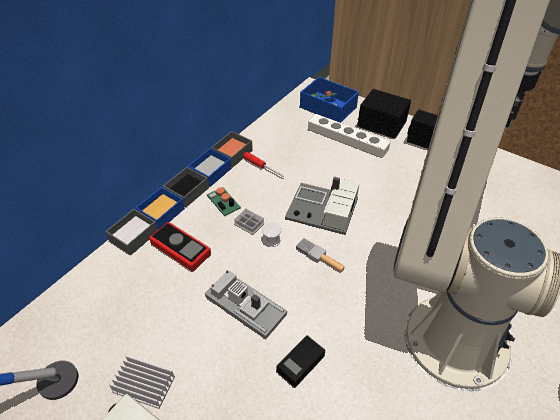

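The scene view shows the tester at about px (222,215) with its tab at (209,195), and the vise at (371,235) with its post at (375,213). In the side view the tester is at about (323,205) and the vise at about (246,300). Next I'll enlarge both.

```bash
cat > h.py <<'E'
import numpy as np,cv2
from workcell import bot,hand,kinematics,get_obs,vision
def load(n): return dict(np.load(n+'.npz'))
def ray(c,p):
    K,V=c['intrinsics'],c['view'];R,t=V[:3,:3],V[:3,3]
    u=(np.array(p,float)-K[:2,2])/[K[0,0],K[1,1]]
    if c.get('fish'):
        r=np.linalg.norm(u)+1e-12; d=np.r_[u/r*np.sin(r),np.cos(r)]
    else: d=np.r_[u,1]
    d=R.T@d; return -R.T@t, d/np.linalg.norm(d)
def onz(c,p,z):
    o,d=ray(c,p); return o+d*(z-o[2])/d[2]
def tri(*cps):
    A=np.zeros((3,3));b=np.zeros(3);rs=[ray(c,p) for c,p in cps]
    for o,d in rs:
        P=np.eye(3)-np.outer(d,d);A+=P;b+=P@o
    x=np.linalg.solve(A,b)
    return x,[np.linalg.norm((np.eye(3)-np.outer(d,d))@(x-o)) for o,d in rs]
def proj(c,x):
    K,V=c['intrinsics'],c['view'];q=V[:3,:3]@np.array(x)+V[:3,3]
    if c.get('fish'):
        r=np.hypot(q[0],q[1]);th=np.arctan2(r,q[2]);u=q[:2]/(r+1e-12)*th
    else: u=q[:2]/q[2]
    return u*[K[0,0],K[1,1]]+K[:2,2]
def down(yaw):
    "tool down; tool y (closing line) along world direction yaw"
    from scipy.spatial.transform import Rotation as Rn
    y=np.array([np.cos(yaw),np.sin(yaw),0]);z=np.array([0,0,-1.])
    return Rn.from_matrix(np.c_[np.cross(y,z),y,z]).as_quat()
def shot(n,name):
    c=vision.read_camera(n)
    if n=='wrist': c['fish']=True
    np.savez(name+'.npz',**c);return c
E
python3 - <<'E'
from h import *
P=[]
for n,x,y in(('scene0',170,165),('scene0',325,195),('side0',275,165),('side0',200,260)):
    P.append(cv2.resize(load(n)['frame'][y:y+75,x:x+100,::-1],None,fx=4,fy=4,interpolation=cv2.INTER_CUBIC))
cv2.imwrite('pics/m1.png',np.vstack([np.hstack(P[:2]),np.hstack(P[2:])]))
E
```

```text
(no output)
```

View pics/m1.png

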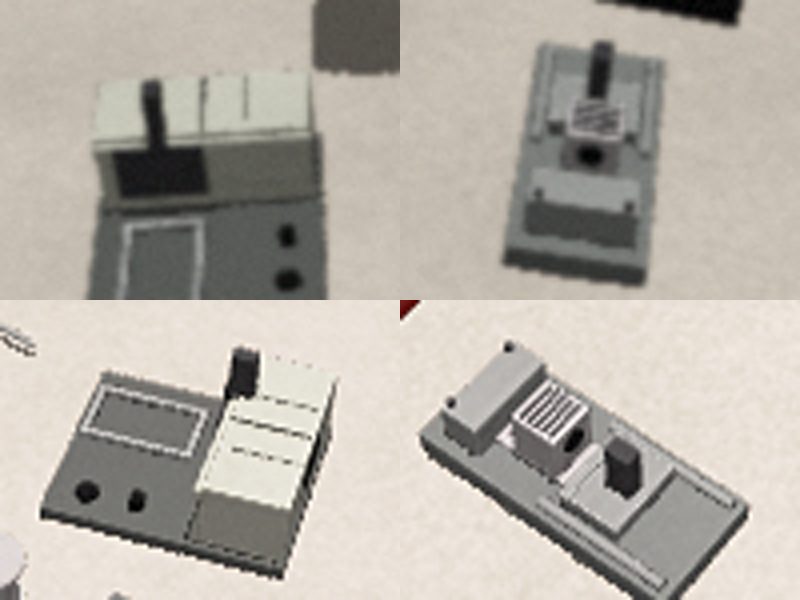

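The crops are sharp enough for coarse triangulation. In full-image pixels:

| Point | Scene view | Side view |
|---|---|---|
| Tab top | (207.8,186) | (336.2,178) |
| Post top | (375.2,206) | (255.7,295.8) |
| Module top | (373.5,225) | (237.5,288) |

Run:
```python
from h import *
s,d=load('scene0'),load('side0');np.set_printoptions(precision=4,suppress=True)
for k,a,b in(('tab',(207.8,186),(336.2,178)),('post',(375.2,206),(255.7,295.8)),('module top',(374.2,223.3),(237.5,284.5))):
    x,e=tri((s,a),(d,b));print(k,x,e)
N=[onz(d,(275+u/4,165+v/4),.018)[:2] for u,v in((105,87),(213,112),(195,157),(80,132))]
N=np.array(N);print('nest',N,N.mean(0),np.degrees(np.arctan2(*(N[1]-N[0])[::-1])),np.degrees(np.arctan2(*(N[2]-N[1])[::-1])))
# vise base long edge in side (top edge of base z=.02): far right corner ->left corner front
a=onz(d,(200+20/4,260+137/4),.02);b=onz(d,(200+270/4,260+298/4),.02);print('vise edge',a,b,np.degrees(np.arctan2(*(a-b)[1::-1])))
w=load('wrist0');V=w['view'];C=-V[:3,:3].T@V[:3,3];o=get_obs()
from scipy.spatial.transform import Rotation as R
Rt=R.from_quat(o['orientation']).as_matrix();print('cam in tool',Rt.T@(C-o['position']),Rt.T@V[:3,:3].T[:,2])
```

```text
tab [ 0.492  -0.2189  0.114 ] [np.float64(0.0014036066322997707), np.float64(0.0014036066322998366)]
post [0.4523 0.2278 0.0776] [np.float64(0.002033321215353093), np.float64(0.0020333212153530625)]
module top [0.5133 0.2269 0.0716] [np.float64(0.0041143319545858025), np.float64(0.004114331954585853)]
nest [[ 0.6084 -0.2141]
 [ 0.5234 -0.24  ]
 [ 0.5089 -0.19  ]
 [ 0.5962 -0.1609]] [ 0.5592 -0.2012] -163.05859687293176 106.2347365406347
vise edge [0.5876 0.2703 0.02  ] [0.3848 0.2691 0.02  ] 0.33474461725501314
cam in tool [ 0.0679  0.     -0.1236] [-0.2667 -0.0012  0.9638]
```

Heights agree with the text: tab 114 mm measured against 112, post 77.6 against 75. Tester yaw is about 17° and vise yaw about 0°. Next I'll take two close wrist views of each.

Run:
```python
from h import *
q=down(np.radians(-73));Q=down(np.radians(-90))
for n,p,o in(('t1',(.51,-.24,.28),q),('t2',(.57,-.19,.28),q),('v1',(.51,.19,.25),Q),('v2',(.51,.25,.25),Q)):
    (bot.reach if n[1]=='1' else bot.servo_line)(np.array(p),o); bot.dwell(.2);shot('wrist',n)
o=get_obs();print(o['time_s'],o['position'],o['joint_pos'])
for n in 't','v':
    f=np.hstack([cv2.resize(load(n+i)['frame'][:,80:480,::-1],(400,420)) for i in '12'])
    cv2.imwrite(f'pics/{n}12.png',f)
```

```text
5.65 [0.51004918 0.24926329 0.25005331] [ 4.52006160e-01  2.62732851e-01  1.75609173e+00 -1.50898149e-04
  1.12283704e+00  2.02364129e+00]
```

View pics/t12.png

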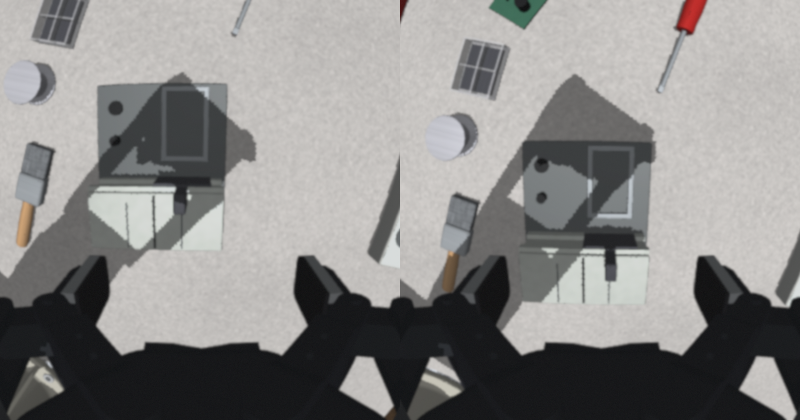

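View pics/v12.png

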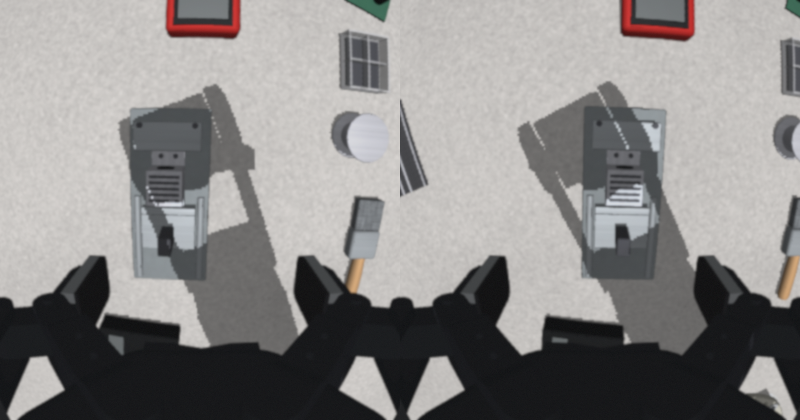

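In these views up is +x and left is +y. The tester is at about (160,165) in panel 1 and (585,220) in panel 2. The vise is at about (170,195) and (622,195). I'll enlarge them to read corners.

Run:
```python
from h import *
g=lambda n,x,y,w,h:cv2.resize((255*(load(n)['frame'][y:y+h,x:x+w,::-1]/255.)**.6).astype('u1'),None,fx=3,fy=3,interpolation=cv2.INTER_CUBIC)
cv2.imwrite('pics/m2.png',np.hstack([g('t1',165,75,155,190),g('v1',203,100,95,190)]))
cv2.imwrite('pics/m3.png',np.hstack([g('t2',195,130,140,190),g('v2',257,100,95,190)]))
```

```text
(no output)
```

View pics/m2.png

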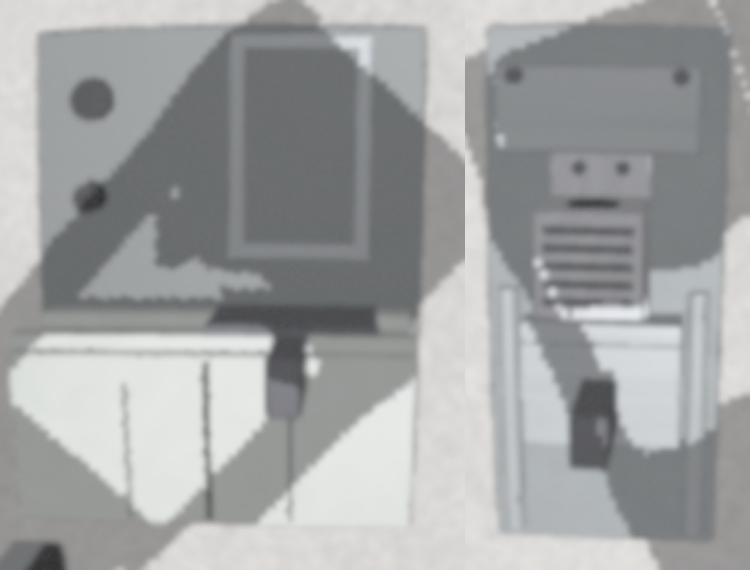

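View pics/m3.png

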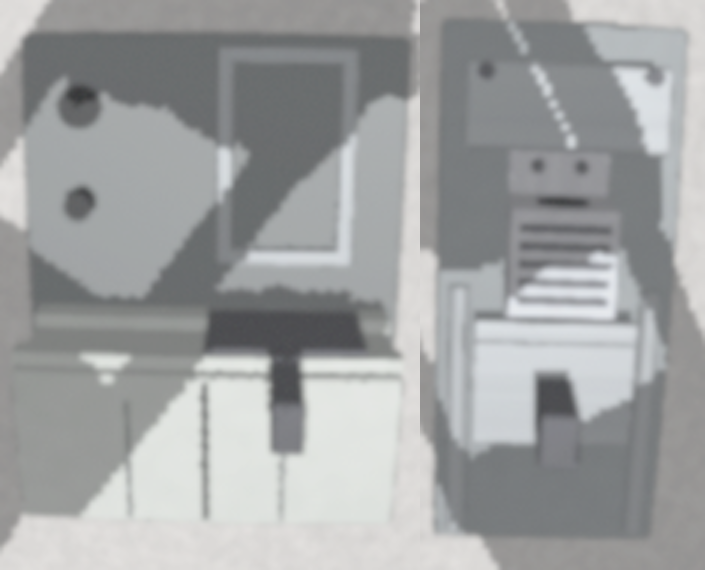

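Readings in montage pixels:

| Point | View 1 | View 2 |
|---|---|---|
| Tab top face | (285,397) | (287,427) |
| Nest inner corners | (243,47), (360,47), (357,246), (243,246) | (233,62), (345,62), (338,250), (232,248) |
| Post top face | (591,441) | (557,440) |
| Module top | (591,265) | (564,264) |

```bash
cat > m.py <<'E'
from h import *
np.set_printoptions(precision=4,suppress=True)
s,d=load('scene0'),load('side0');t1,t2,v1,v2=map(load,('t1','t2','v1','v2'))
f=lambda px,py,ox=0:(lambda u,v:(px+(u-ox)/3,py+v/3))
a1,a2,b1,b2=f(165,75),f(195,130),f(203,100,465),f(257,100,420)
def T(k,A,B,*r):
    x,e=tri(*A,*B,*r);print(k,x,np.round(e,4));return x
T('tab',[(t1,a1(285,397))],[(t2,a2(287,427))])
tab=T('tab4',[(t1,a1(285,397))],[(t2,a2(287,427))],(s,(207.8,186)),(d,(336.2,178)))
I=[T('in',[(t1,a1(*p))],[(t2,a2(*q))]) for p,q in zip(((243,47),(360,47),(357,246),(243,246)),((233,62),(345,62),(338,250),(232,248)))]
I+=[T('out',[(t1,a1(*p))],[(t2,a2(*q))]) for p,q in zip(((230,33),(374,35),(367,262),(229,258)),((219,48),(358,48),(350,265),(217,262)))]
I=np.array(I);print('nest',I.mean(0))
for J in (I[:4],I[4:]):
    ax=J[0]+J[1]-J[2]-J[3];ay=J[0]+J[3]-J[1]-J[2]
    print('yaw',np.degrees(np.arctan2(ax[1],ax[0])),np.degrees(np.arctan2(ay[1],ay[0]))-90,'size',np.linalg.norm(ax)/2,np.linalg.norm(ay)/2)
T('post',[(v1,b1(591,441))],[(v2,b2(557,440))])
T('post4',[(v1,b1(591,441))],[(v2,b2(557,440))],(s,(375.2,206)),(d,(255.7,295.8)))
M=np.array([T('mod',[(v1,b1(*p))],[(v2,b2(*q))]) for p,q in zip(((534,212),(643,211),(648,318),(538,318)),((513,210),(620,209),(616,318),(506,318)))]);print(M.mean(0))
ax=M[0]+M[1]-M[2]-M[3];print('modyaw',np.degrees(np.arctan2(ax[1],ax[0])))
# vise base top corners (z=.02): v1, v2
for c,b,P in((v1,b1,((487,26),(727,28),(713,540),(500,535))),(v2,b2,((442,22),(686,29),(648,537),(434,533)))):
    C=np.array([onz(c,b(*p),.02) for p in P]);ax=C[0]+C[1]-C[2]-C[3];ay=C[0]+C[3]-C[1]-C[2]
    print('vise',C.mean(0),np.degrees(np.arctan2(ax[1],ax[0])),np.degrees(np.arctan2(ay[1],ay[0]))-90,np.linalg.norm(ax)/2,np.linalg.norm(ay)/2)
E
python3 m.py
```

```text
tab [ 0.4865 -0.2257  0.0951] [0.0002 0.0002]
tab4 [ 0.4923 -0.2224  0.1117] [0.0031 0.0022 0.0041 0.001 ]
in [ 0.5954 -0.1715  0.02  ] [0.0002 0.0002]
in [ 0.6083 -0.2147  0.0143] [0.0002 0.0002]
in [ 0.531  -0.2372  0.0076] [0.0001 0.0001]
in [ 0.5184 -0.1932  0.0081] [0.0007 0.0007]
out [ 0.5993 -0.1648  0.0198] [0. 0.]
out [ 0.615  -0.2185  0.0097] [0.0002 0.0002]
out [ 0.5266 -0.2432  0.0105] [0.0004 0.0004]
out [ 0.5124 -0.189   0.0128] [0.0002 0.0002]
nest [ 0.5633 -0.204   0.0128]
yaw 15.980049238011823 16.376062111219653 size 0.0807741625189116 0.045492217357915705
yaw 15.606515469946235 15.551606920387286 size 0.09103165114151358 0.056335682770559475
post [0.4488 0.2274 0.0621] [0. 0.]
post4 [0.4536 0.2273 0.0765] [0.0019 0.0016 0.0024 0.0025]
mod [0.5293 0.2431 0.0655] [0.0001 0.0001]
mod [0.5287 0.2081 0.0606] [0.0002 0.0002]
mod [0.4902 0.2074 0.053 ] [0.0002 0.0002]
mod [0.4907 0.2451 0.0546] [0.0003 0.0003]
[0.5097 0.2259 0.0584]
modyaw -0.9850709134701325
vise [0.489  0.2259 0.02  ] -1.480375363883723 -1.16459336397115 0.20235850172121123 0.08755312037246106
vise [0.4894 0.2267 0.02  ] -1.7460292594807467 -1.3086776000844367 0.2013836177914152 0.0879942239032691
```

The points agree with each other: tab to nest is 74 mm along yaw 16°, the vise origin is about (.5115,.226) at yaw −1.3°, and the post is at (.4535,.227). The four-ray heights match too. Now I'll open the jaw.

```bash
cat > st.py <<'E'
from h import *
np.set_printoptions(precision=4,suppress=True)
def st(k=''):
    o=get_obs();print(k,'t',o['time_s'],o['position'],'F',o['wrist_force'],'w',round(o['gripper_width'],4),'g',o['grip_force'])
E
python3 - <<'E'
from st import *
yv=np.radians(-1.3);ex=np.array([np.cos(yv),np.sin(yv),0]);q=down(yv-np.pi/2)
p=np.array([.4535,.2272,.062])
hand.move_gripper(.04,30)
bot.reach(p+[0,0,.06],q);bot.servo_line(p,q,.1);st('at')
hand.move_gripper(0.0,30);bot.dwell(.2);st('grip')
bot.servo_line(p-ex*.031,q,.06);st('moved')
hand.move_gripper(.04,30);st('rel')
bot.servo_line(p-ex*.031+[0,0,.06],q,.15)
r=np.array([.51,.226,.25]);bot.reach(r-ex*.03,q);bot.dwell(.2);shot('wrist','w3');shot('scene','s3');shot('side','d3');st()
S=lambda n,x,y,w,h,k:cv2.resize((255*(load(n)['frame'][y:y+h,x:x+w,::-1]/255.)**.6).astype('u1'),None,fx=k,fy=k,interpolation=cv2.INTER_CUBIC)
A=S('w3',220,100,130,190,3);B=np.vstack([S('s3',325,195,100,75,3.8),S('d3',200,260,100,75,3.8)])
cv2.imwrite('pics/m4.png',np.hstack([A,B]))
E
```

```text
at t 7.5333 [0.4541 0.2275 0.0625] F [0.5991 0.9854 0.3166] w 0.0404 g 0.0
grip t 8.075 [0.454  0.2274 0.0627] F [-0.4876 -1.4258  6.462 ] w 0.0135 g 32.187575697898865
moved t 8.7417 [0.4225 0.2283 0.0627] F [-1.4159  0.2225  9.2809] w 0.0134 g 32.66202449798584
rel t 9.1167 [0.4223 0.2278 0.0619] F [-0.4571  0.2303  1.1229] w 0.0402 g 0.0
 t 10.6333 [0.4795 0.2266 0.2491] F [ 0.3387  0.0404 -0.725 ] w 0.0403 g 0.0
```

View pics/m4.png

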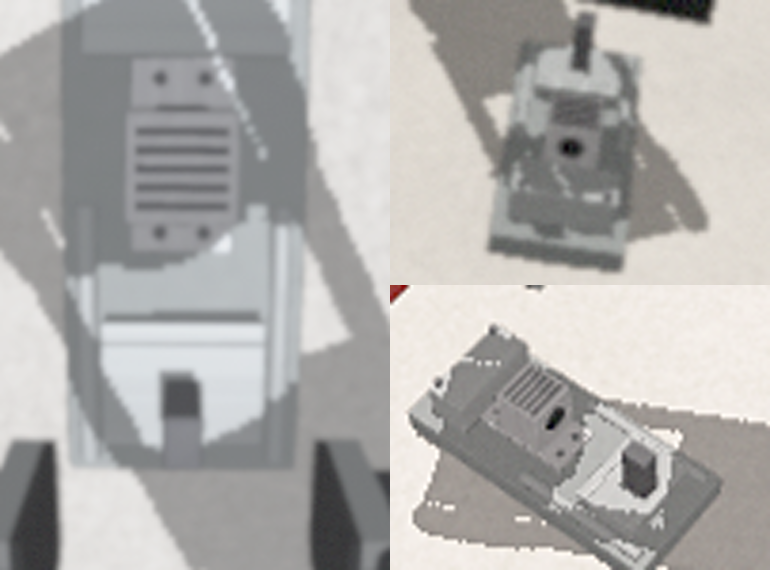

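The jaw is open and both ears are free. In the wrist panel the module top spans (127..238, 112..222) and the foot ends are at rows 57 and 250. I'll compute the centre, grip, lift and look.

Run:
```python
from st import *
c=load('w3');g=lambda u,v:(220+u/3,100+v/3)
top=np.array([onz(c,g(*p),.065) for p in((127,112),(238,112),(239,222),(126,222))])
print('top',top.mean(0)[:2],'len',np.linalg.norm(top[0]-top[3]),np.linalg.norm(top[0]-top[1]))
ft=[onz(c,g(*p),.025) for p in((180,57),(181,250))];print('foot',ft,np.mean(ft,0),np.linalg.norm(ft[0]-ft[1]))
d=load('d3');s=load('s3')
print('d top',onz(d,(200+145/3.8,260+111/3.8),.065),'d foot', np.mean([onz(d,(200+(u-390)/3.8,260+(v-285)/3.8),.065) for u,v in((522,358),(575,393),(548,432),(495,398))],0))
```

```text
top [0.5114 0.2261] len 0.03513011920784688 0.0347282943207643
foot [array([0.5461, 0.2263, 0.025 ]), array([0.4765, 0.2275, 0.025 ])] [0.5113 0.2269 0.025 ] 0.0695419696429895
d top [0.5054 0.2295 0.065 ] d foot [0.506  0.2289 0.065 ]
```

The module centre is (.511,.2265). The foot length measures 69.5 mm and the block 35 mm, so both match. Now I'll grip, lift, carry it above the nest and look.

Run:
```python
from st import *
for c,ox,oy,P in((load('t1'),165,75,((243,47),(360,47),(357,246),(243,246),(230,33),(374,35),(367,262),(229,258))),(load('t2'),195,130,((233,62),(345,62),(338,250),(232,248),(219,48),(358,48),(350,265),(217,262)))):
    C=np.array([onz(c,(ox+u/3,oy+v/3),.018) for u,v in P])
    for J in(C[:4],C[4:]):
        ax=J[0]+J[1]-J[2]-J[3];ay=J[0]+J[3]-J[1]-J[2];print(J.mean(0),np.degrees(np.arctan2(ax[1],ax[0])),np.degrees(np.arctan2(ay[1],ay[0]))-90,np.linalg.norm(ax)/2,np.linalg.norm(ay)/2)
yv=np.radians(-1.3);q=down(yv-np.pi/2);p=np.array([.511,.2265,.053])
hand.move_gripper(.065,50);bot.reach(p+[0,0,.09],q);bot.servo_line(p,q,.1);st('at')
hand.move_gripper(0.,50);bot.dwell(.2);st('grip')
bot.servo_line(p+[0,0,.03],q,.06);st('lift')
bot.servo_line(p+[0,0,.16],q,.15)
n=np.array([.5635,-.2035,0]);qn=down(np.radians(16-90))
bot.reach(n+[0,0,.20],qn);st('over');bot.servo_line(n+[0,0,.09],qn,.12);bot.dwell(.3);st('pre')
for k in('wrist','scene','side'):shot(k,k+'5')
S=lambda n,x,y,w,h,k:cv2.resize((255*(load(n)['frame'][y:y+h,x:x+w,::-1]/255.)**.6).astype('u1'),None,fx=k,fy=k,interpolation=cv2.INTER_CUBIC)
A=cv2.resize(load('wrist5')['frame'][:, 80:480,::-1],(400,420));A=np.vstack([A,np.zeros((150,400,3),'u1')])
cv2.imwrite('pics/m5.png',np.hstack([A,np.vstack([S('scene5',170,165,100,75,3.8),S('side5',275,165,100,75,3.8)])]))
```

```text
[ 0.5638 -0.204   0.018 ] 16.207375169463504 16.435995387559046 0.07910862401857795 0.04548003384010209
[ 0.5635 -0.2038  0.018 ] 15.631168316105468 15.190224620277704 0.0900016800734249 0.055625398948203494
[ 0.5648 -0.2036  0.018 ] 16.08825266960365 16.47378507206483 0.0771480370281641 0.04408512033324976
[ 0.5644 -0.2033  0.018 ] 15.976779374505174 16.35391395515545 0.08906764193928804 0.05510427882035853
at t 12.575 [0.5114 0.2267 0.0536] F [-0.1092 -0.0429  0.5078] w 0.065 g 0.0
grip t 13.15 [0.5115 0.2266 0.0538] F [-0.6612 -1.3844  6.3285] w 0.0352 g 50.873801708221436
lift t 13.8 [0.511  0.2265 0.0832] F [-0.3007  0.3724 -3.274 ] w 0.035 g 50.010091066360474
over t 16.4083 [ 0.5637 -0.2027  0.1998] F [ 0.1378 -0.0238 -3.1615] w 0.0351 g 50.05156874656677
pre t 17.775 [ 0.5637 -0.2036  0.0905] F [-0.1722  0.2607 -2.7683] w 0.0353 g 50.04013538360596
```

View pics/m5.png

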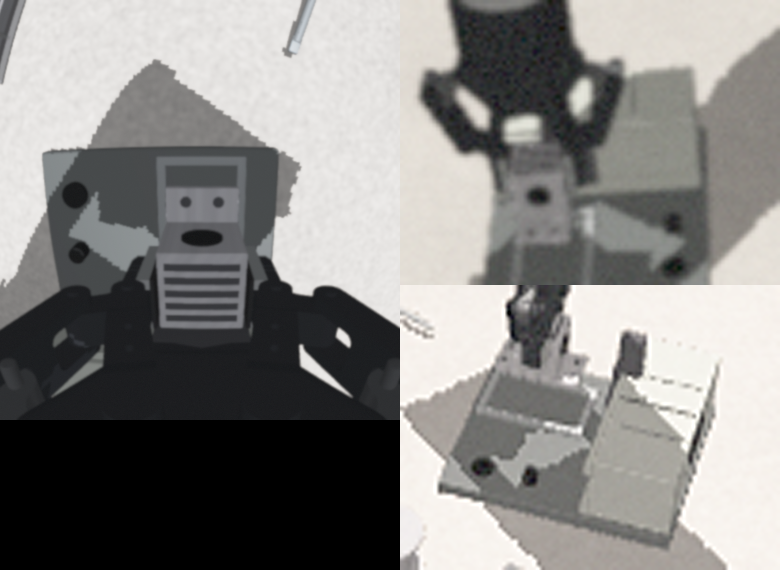

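The module (about 0.3 kg) is gripped and hangs parallel over the nest. In the wrist panel the ear end is at row 187, columns 166–237. The nest's far rail inner edge is at row 165, with rail outer edges at columns 157–247. I'll check the offset numerically before lowering.

Run:
```python
from st import *
c=load('wrist5');y=np.radians(16);ex=np.array([np.cos(y),np.sin(y),0]);ey=np.array([-np.sin(y),np.cos(y),0])
n=np.array([.5637,-.2036,0])
loc=lambda p,z:(lambda X:[round(1e3*float((X-n)@a),1) for a in(ex,ey)])(onz(c,(80+p[0],p[1]),z))
print('ear corners (35,+-18):',loc((166,187),.062),loc((237,187),.062))
print('nest far inner (39,+-22):',loc((165,165),.018),loc((239,165),.018))
print('rail outer far (45,+-28):',loc((157,156),.018),loc((247,156),.018))
print('module top near (18..-18):',loc((160,252),.102),loc((246,252),.102),loc((159,329),.102),loc((246,329),.102))
```

```text
ear corners (35,+-18): [35.7, 17.0] [35.7, -17.1]
nest far inner (39,+-22): [40.2, 22.2] [40.2, -22.9]
rail outer far (45,+-28): [45.8, 27.0] [45.8, -27.7]
module top near (18..-18): [19.2, 15.6] [19.2, -16.8] [-16.9, 18.0] [-17.0, -18.9]
```

The offset is within 1 mm, so I'll lower until contact and release.

Run:
```python
from st import *
n=np.array([.5637,-.2037,0]);qn=down(np.radians(16-90))
bot.servo_line(n+[0,0,.052],qn,.06);st('low')
z=.047
while z>.0425:
    bot.servo_line(n+[0,0,z],qn,.02);f=get_obs()['wrist_force'][2]
    if f>1:break
    z-=.001
st('touch')
hand.move_gripper(.055,50);st('rel')
bot.servo_line(n+[0,0,.13],qn,.12);bot.servo_line(n+[0,0,.2],qn,.2);st('up')
for k in('wrist','scene','side'):shot(k,k+'6')
c=load('wrist6');P=cv2.resize(c['frame'][80:380,130:430,::-1],(570,570),interpolation=cv2.INTER_CUBIC)
cv2.imwrite('pics/w6.png',P)
```

```text
low t 18.7083 [ 0.5638 -0.2037  0.052 ] F [-0.2044  1.2509 -2.6451] w 0.0356 g 50.03947198390961
touch t 19.6083 [ 0.5638 -0.2037  0.0458] F [-1.678   1.5148  6.0652] w 0.0349 g 51.02975070476532
rel t 19.9333 [ 0.5638 -0.2037  0.045 ] F [ 0.275  -0.9098 -0.4289] w 0.055 g 0.0
up t 21.2917 [ 0.5635 -0.2036  0.1995] F [-0.1252  0.6586 -0.3642] w 0.0552 g 0.0
```

It touched down at exactly the expected height (TCP .0458, floor at 12 mm), so the module is seated. Next is the shutter tab, which I'll pinch and pull +y in steps. The spring force gives an independent travel check.

Run:
```python
from st import *
y=np.radians(16);ey=np.array([-np.sin(y),np.cos(y),0]);q=down(y-np.pi/2)
p=np.array([.4931,-.2233,.102])
hand.move_gripper(.04,60)
bot.reach(p+[0,0,.07],q);bot.dwell(.1);f0=get_obs()['wrist_force'];bot.servo_line(p,q,.1);st('at')
hand.move_gripper(0.,60);bot.dwell(.3);st('grip');o=get_obs();print('Fy',(o['wrist_force']-f0)@ey)
for s in(.01,.02,.03):
    bot.servo_line(p+ey*s,q,.05);bot.dwell(.3);o=get_obs();print(s,'trav',(o['position']-p)@ey,'F',(o['wrist_force']-f0)@ey,'w',o['gripper_width'])
st()
S=lambda n,x,y,w,h,k:cv2.resize((255*(load(n)['frame'][y:y+h,x:x+w,::-1]/255.)**.6).astype('u1'),None,fx=k,fy=k,interpolation=cv2.INTER_CUBIC)
for k in('scene','side'):shot(k,k+'7')
A=cv2.resize(load('wrist6')['frame'][80:380,150:430,::-1],(400,430));A=np.vstack([A,np.zeros((140,400,3),'u1')])
cv2.imwrite('pics/m7.png',np.hstack([A,np.vstack([S('scene7',170,165,100,75,3.8),S('side7',275,165,100,75,3.8)])]))
```

```text
at t 23.1 [ 0.4936 -0.2234  0.1024] F [ 0.6189  0.6062 -0.2768] w 0.0401 g 0.0
grip t 23.7583 [ 0.4935 -0.2235  0.1028] F [-0.839  -0.2562  6.0404] w 0.0109 g 58.72578799724579
Fy 0.23751967890360587
0.01 trav 0.00887760969455202 F -4.213645921262745 w 0.010780209866462059
0.02 trav 0.018563559767434203 F -7.092177312166434 w 0.01070595917315624
0.03 trav 0.028239392871829243 F -7.500482825284335 w 0.010995087995372783
 t 25.7083 [ 0.4857 -0.196   0.1028] F [-0.6831 -8.2613  5.415 ] w 0.011 g 58.87528717517853
```

View pics/m7.png

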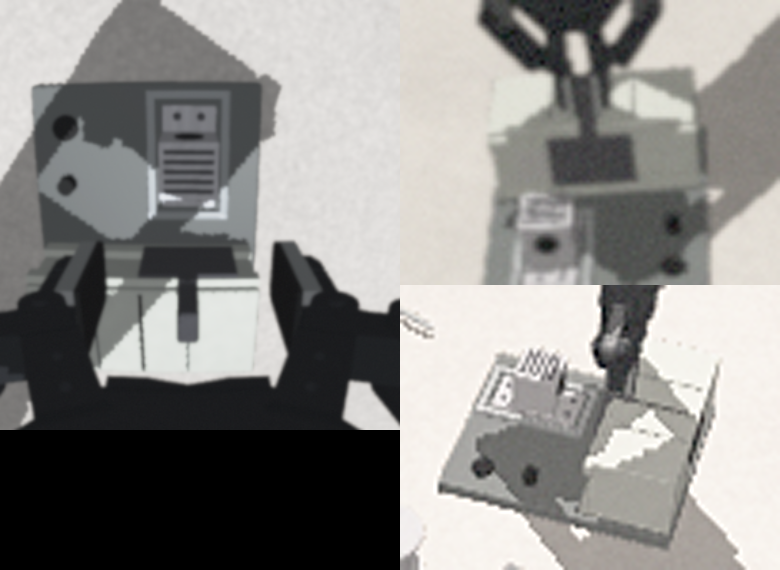

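The module sits inside the rails with its window facing the lamp, and the shutter has moved clear of the closed position, with the tab between the fingers near mid-line. The arm yields about 1.5 mm to the spring, so I'll correct that, average the force, and hand in while holding.

Run:
```python
from st import *
from workcell import hand_in
y=np.radians(16);ey=np.array([-np.sin(y),np.cos(y),0]);q=down(y-np.pi/2)
p=np.array([.4931,-.2233,.102]);g=np.array([.4935,-.2235,0])
bot.servo_line(p+ey*.0313,q,.03)
F=[];T=[]
for _ in range(20):
    bot.dwell(.05);o=get_obs();F.append(o['wrist_force']@ey);T.append((o['position']-g)@ey)
print('travel',np.mean(T),'F',np.mean(F),np.std(F),o['gripper_width'],o['grip_force'],o['time_s'])
if .027<np.mean(T)<.033 and 6.5<-np.mean(F)<11.5: print(hand_in())
```

```text
travel 0.029811860597524952 F -8.756974826835611 0.4221623070398506 0.011005618238808947 58.87298405170441 27.0583
the job is handed in; nothing more can be done
None
```

The job is handed in at 27 s: the vise jaw was slid open about 30 mm and left there, the module is seated in the nest with a window facing the lamp and let go, and the arm is still holding the shutter at 29.8 mm of travel (about 8.8 N against the spring).

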